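# Find the stamped case and send it over the dispatch line

## Robot

A 7-joint arm with a two-finger parallel gripper is mounted at the origin on the work surface. World frame = base frame: x ahead of the robot, y to its left, z up, the work surface at z = 0. Lengths are in m, angles in rad, forces in N, time in s.
With the tool pointing down it reaches from about 0.425 to 1.025 m from the base axis. Payload 9.4 kg.
Tool frame: the origin (TCP) lies on the centre line of the jaws, within the pads' length; the fingertips stand 25 mm ahead of it and the grasp point (between the pads) lies 6 mm ahead of it; z points along the fingers, y is the line along which they close (so a half turn about z gives the same grasp; the last joint's range is limited). The gripper opens to 93 mm and grips with 3 to 60 N. Pads are 15 mm wide; open, the fingers measure 128 mm over their backs; the gripper's body (75 mm by 188 mm) begins 65 mm behind the grasp point.
Start: joints at [-0.077, 0.599, -0.003, 1.599, 0.002, 0.943, -0.08], TCP at [0.725, -0, 0.244] pointing down, gripper open.
Joint ranges: [-2.57, 2.57], [-0.35, 1.97], [-1.29, 1.29], [0.11, 2.56], [-1.05, 4.19], [0.11, 1.86], [-2.63, 2.63]. Speed limits (rad/s): [2.22, 2.22, 3.01, 3.01, 3.14, 3.14, 3.14].

## Interface

Orientations are given as a rotation vector (axis times angle).
In Python, from cell import status, get_image, camera_model, r, finder gives the robot as it stands. The module is installed in compiled form; this text tells all that it offers.
- The arm moves only by the shell command python3 -m crank 'ROWS' [FORCE]. ROWS is JSON, a list of rows, each an object with "xyz": the shift along the tool's x, y, z in cm, a list of three; "spin": the turn about the tool's z in degrees; "grip": the gripper's target within -1 to 1 (shut at 1, half-way at 0, fully open at -1). In form: [{"xyz": [dx, dy, dz], "spin": spin, "grip": grip}, ...]. A call has 1 to 10 rows; each row shifts and turns the commanded pose from where the row before left it, along the tool's axes as they then stand; what a row does not reach is not made up. A row lasts 1/10 s, in which the tool goes at most 50 mm and 8.59 degrees, less where a joint would pass 70% of its speed; a pose out of reach is approached as far as the arm can. A call with a gripper value outside its range is refused whole. The fingers move at their own pace and stop on an object; FORCE is the grip in N (left out, the last holds). Time passes only in rows, so rows that do not move let the fingers close. It gives the time, the measured TCP pose, the force, the opening and the grip force at its end, in the units of the state.
- status.read_state(): the state, without advancing time (a new reading comes with each control period).
- get_image(name): name is "scene" or "side" or "wrist"; returns the picture (384x512x3 uint8, red, green, blue); there is no depth.
- camera_model(name): a dict with "vfov" (degrees; the focal length in pixels is half the picture's height over the tangent of half this angle, whatever the lens; pixels are square), "cx", "cy" (the principal point, pixels), "pose" (4x4, takes a point from camera to world coordinates). Camera axes: x right, y up, looking along -z (the intrinsics and any distortion apply to the point x, -y, -z); pixel columns grow to the right and rows downward; lengths in m; the calibration is good to about 2 mm. The wrist camera is an equidistant fisheye: a pixel r from the principal point sees the ray r / f radians off the axis. A picture is of the moment at which its call begins: read the wrist's pose just before it. camera_model takes no time and is no camera call; for the wrist camera it gives the pose at the moment of the call.
- r.job_done(): hands the job in; it is judged then, once.
Trained networks look in the newest picture that a camera, given by its name, has taken for a name from the list of things; names that differ only in an ending like _2 or _b are one class to them, and where a whole thing is asked for, a point or a joint stands for the part that bears it (a point fixed in the world has none). Each returns a list of dicts, best first, with "score" (0 to 1); they miss things now and then, are a little off and sometimes report something else, mostly with a low value. They report only what shows in the picture. A call takes as long as a camera call. They do not tell look-alikes from the thing itself.
- finder.search_frame(camera, label): "rect" ([left, top, right, bottom] in pixels, round what is visible of it).
- finder.regions_of(camera, label): "mask" (384x512 bool, what is visible of it) and "rect" ([left, top, right, bottom] in pixels, round what is visible of it).
The state is a dict: "time": time; "joints": joint angles; "joint_vel": joint speeds; "effort": joint torques, N m; "tool_pos": TCP position; "ee_rot": TCP orientation; "force": force on the tool from outside, world axes, zero at the start; "wrist_torque": the same for the moment, N m; "finger_gap": finger opening in m; "grip_force": force on a finger pad.
Only numpy, scipy, OpenCV 4.12 (cv2) and the standard library are available. Lean on these libraries where they do the work, as an engineer would, in place of code of your own. Each camera call takes 0.05 s, during which the arm holds its last target. There are 200 camera calls.

## Task

Tip both walnut cases towards the robot with the fingertips, so that each falls onto its front (the clasp side) and shows its underside; then push the one with the stamp underneath towards the robot until it lies wholly across the brass line in the slab, and leave the other one lying where it fell. Do not grip or lift the cases, and leave everything else undisturbed.

Things in the scene. Friction and masses are not known exactly. Their poses are not given: they have to be found in the camera images.
- case_a: one of two outwardly alike walnut cases, 46 mm deep (x), 76 wide (y), 90 tall (z), solid, 0.2 to 0.45 kg, standing loose on the slab, brass clasp on the front, front facing the robot (-x) within 12 degrees. Origin: centre of the underside; z axis from underside to lid, x axis from front to back. Drawn to the robot by its top 20 mm it rocks on its front bottom edge and past 27 degrees falls on its front; lower, it slides
- case_b: one of two outwardly alike walnut cases, 46 mm deep (x), 76 wide (y), 90 tall (z), solid, 0.2 to 0.45 kg, standing loose on the slab, brass clasp on the front, front facing the robot (-x) within 12 degrees. Origin: centre of the underside; z axis from underside to lid, x axis from front to back. Lying on its front: 46 mm high, x axis up, z axis towards the robot, underside facing away from the robot
- stamp (a point): centre of the stamp, a black burnt ring 42 mm across with a bar through it, flat in the middle of the underside of whichever case is the stamped one (it coincides with that case's origin); unseen until that case is tipped
- corner1 (a point): a corner of the front face of the stamped case: underside end, its -y side. All four lie on the slab when it lies on its front; none may be on the far side of the line's middle at the end
- corner2 (a point): a corner of the front face of the stamped case: underside end, its +y side. All four lie on the slab when it lies on its front; none may be on the far side of the line's middle at the end
- corner3 (a point): a corner of the front face of the stamped case: lid end, its -y side. All four lie on the slab when it lies on its front; none may be on the far side of the line's middle at the end
- corner4 (a point): a corner of the front face of the stamped case: lid end, its +y side. All four lie on the slab when it lies on its front; none may be on the far side of the line's middle at the end
- line: the dispatch line: a brass strip, 10 mm wide (x) and 600 mm long (y), flush in the slab between the robot and the cases; it stops nothing. Origin: its middle, on the slab; x axis: square to the strip, away from the robot. Beyond it (+x) the cases start; nearer the robot (-x) is the dispatch side
- dome_weight: bystander: squat nickel dome weight with a small knob, 60 mm across, 48 mm high, on the slab to the robot's right; origin under its centre
- prism_sight: bystander: black prism sight housing, about 50 x 40 x 46 mm high, on the slab beyond the cases; origin under its centre
- clinometer: bystander: brass clinometer disc on a foot, 90 mm wide, 80 mm high, standing on an elm turntable (270 mm across, 30 mm high) to the robot's left; origin under its centre
- aneroid: bystander: aneroid movement in a brass cage, 72 mm across, 41 mm high, on the same turntable; origin under its centre
Things that resemble listed ones, but are neither listed nor needed, are in the scene too. Leave any blue look-alike of the case_a alone.

How it is judged:
On the way, in this order (a step that is already met when the one before it is completed fails the run):
1. one case lies on its front (angle between any of case_a, case_b's own x axis and vertical below 0.2 rad), for 0.2 s.
2. both cases lie on their fronts (angle between each of case_a, case_b's own x axis and vertical below 0.2 rad), for 0.2 s.
3. the stamped case is wholly across the line (x of each of corner1, corner2, corner3, corner4 in the frame of line below 0 m and angle between case_a's own x axis and vertical below 0.2 rad), for 0.2 s.
At the end, for the whole second after the job is handed in: The stamped case lies on its front (within 0.2 rad) with all four corners of that face on the robot's side of the line's middle; the other case lies on its front, its underside centre within 100 mm of where it started; both are at rest (all of step 3 and angle between case_b's own x axis and vertical below 0.2 rad and distance of case_b from where it was at the start of the episode below 0.1 m and linear speed of each of case_a, case_b below 0.02 m/s); the robot touches nothing.
It fails at once if a case is lifted off the slab: its underside more than 12 mm up while it stands, or the underside's centre above 43 mm at any time (23 mm when lying on its front) (((angle between case_a's own z axis and vertical below 0.15 rad and height (world z) of case_a above 0.012 m) or height (world z) of case_a above 0.043 m) or ((angle between case_b's own z axis and vertical below 0.15 rad and height (world z) of case_b above 0.012 m) or height (world z) of case_b above 0.043 m)).
It fails at once if the unstamped case is shoved away (its underside centre more than 100 mm from its start) (distance of case_b from where it was at the start of the episode above 0.1 m).
It fails at once if a bystander (dome weight, prism sight, clinometer, aneroid movement) is moved more than 20 mm or tipped over (distance of any of dome_weight, prism_sight, clinometer, aneroid from where it was at the start of the episode above 0.02 m or angle between any of dome_weight, prism_sight, clinometer, aneroid's own z axis and vertical above 0.35 rad).
It also fails if it takes over 64 s, if anything falls off the work surface, if the arm or the gripper's body presses on something with over 40 N, if the wrist force passes 120 N, or if a joint passes its speed limit or range.

## Working session

There is one attempt and no reset: what is moved stays moved. The work goes in short steps, Python scripts to look and compute and a shell command to move; the robot and the scene stay as the last step left them, time stands still between calls to the robot, and variables do not carry over. Pictures are saved under pics/ and viewed, at most 10 in all, crops included, and the job is handed in when it is done.

```bash
mkdir -p pics; cat > h.py <<'E'
import numpy as np, cv2
from cell import status, get_image, camera_model, r, finder
def snap(n,fn):
    im=get_image(n); cv2.imwrite('pics/'+fn,im[:,:,::-1]); return im
def ray(n,u,v):
    m=camera_model(n); f=192/np.tan(np.radians(m['vfov'])/2); T=np.array(m['pose'])
    a=np.array([(u-m['cx'])/f,(v-m['cy'])/f])
    if n=='wrist':
        t=np.hypot(*a); s=np.sin(t)/t if t>1e-9 else 1; d=np.array([a[0]*s,-a[1]*s,-np.cos(t)])
    else: d=np.array([a[0],-a[1],-1])
    return T[:3,3],T[:3,:3]@d
def hit(n,u,v,z=0):
    o,d=ray(n,u,v); return (o+d*(z-o[2])/d[2]).round(4)
def proj(n,p):
    m=camera_model(n); f=192/np.tan(np.radians(m['vfov'])/2); T=np.array(m['pose'])
    c=T[:3,:3].T@(np.array(p)-T[:3,3]); x,y,z=c[0],-c[1],-c[2]
    if n=='wrist':
        q=np.hypot(x,y); t=np.arctan2(q,z); return m['cx']+f*t*x/q, m['cy']+f*t*y/q
    return m['cx']+f*x/z, m['cy']+f*y/z
E
python3 - <<'E'
from h import *
for n in ['scene','side']:
    snap(n,n+'0.png'); m=camera_model(n); print(n,m['vfov'],m['cx'],m['cy'],{k:m[k] for k in m if k not in('vfov','cx','cy','pose')}); print(np.round(m['pose'],3))
    for d in finder.search_frame(n,'case_a'): print(d)
a=cv2.imread('pics/scene0.png')
print(status.read_state())
E
```

```text
scene 52.42151195289705 257.91458532442806 195.44991081770166 {}
[[ 0.853 -0.404  0.33   0.944]
 [ 0.521  0.674 -0.524 -0.496]
 [-0.011  0.619  0.785  0.906]
 [ 0.     0.     0.     1.   ]]
{'rect': [346.3, 143.8, 371.1, 180.6], 'score': 0.83}
{'rect': [232.8, 227.2, 269.8, 270.8], 'score': 0.78}
{'rect': [272.3, 107.0, 277.5, 134.3], 'score': 0.73}
side 51.0090698547036 254.5651399322448 190.16173074819753 {}
[[-0.889  0.348 -0.298  0.258]
 [-0.457 -0.647  0.61   0.808]
 [ 0.019  0.678  0.735  0.97 ]
 [ 0.     0.     0.     1.   ]]
{'rect': [145.5, 227.7, 174.1, 266.5], 'score': 0.9}
{'rect': [230.0, 193.2, 254.0, 230.6], 'score': 0.83}
{'rect': [252.6, 143.9, 279.9, 181.6], 'score': 0.67}
{'time': 0.2, 'joints': array([-0.07670284,  0.59980137, -0.00250356,  1.59978976,  0.00179314,
        0.94290016, -0.07981277]), 'joint_vel': array([ 5.85506101e-04, -4.30852405e-03,  1.44823316e-03, -2.35121366e-03,
       -1.93796983e-03, -1.69525409e-03, -3.62971602e-05]), 'effort': array([-1.24905942e-03, -7.64851642e+01,  1.49581745e+00, -2.52340364e+01,
       -5.24631038e-02,  1.51961757e-02,  1.19313036e-04]), 'tool_pos': array([ 7.24755872e-01, -1.95008809e-05,  2.43115921e-01]), 'ee_rot': array([-2.22103764e+00, -2.22106271e+00,  1.10940419e-03]), 'force': array([-0.78125904,  0.65845194, -0.47801428]), 'wrist_torque': array([-0.04001432, -0.01456908,  0.04895238]), 'grip_force': 0.0, 'finger_gap': 0.09329523620859045}
```

View pics/scene0.png

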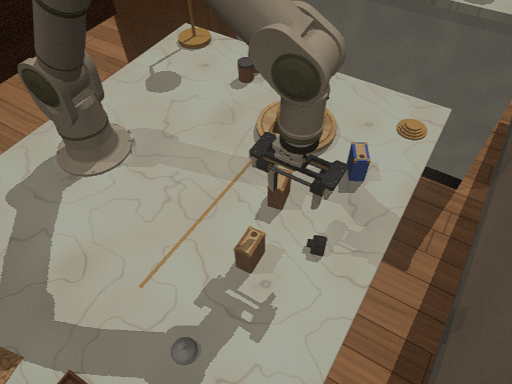

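View pics/side0.png

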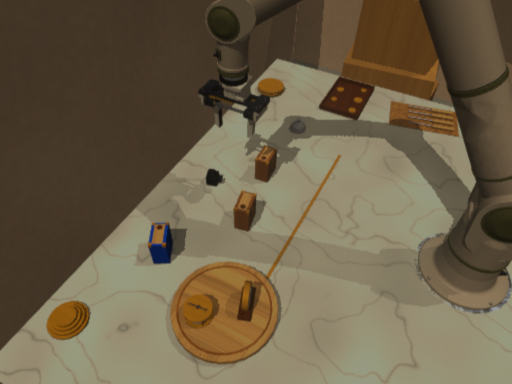

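The walnut candidates in the scene view are (251,250) and (279,188), which match (266,163) and (245,211) in the side view. The blue look-alike is at (358,162) in scene and (161,243) in side, and I'll leave it alone. The dark prism sight is at scene (317,245). I choose the two brown cases and check them in one close crop.

```bash
python3 - <<'E'
from h import *
a=cv2.imread('pics/side0.png')[140:240,225:290]; b=cv2.imread('pics/scene0.png')[165:275,225:300]
a=cv2.resize(a,None,fx=5,fy=5,interpolation=2); b=cv2.resize(b,None,fx=5,fy=5,interpolation=2)
c=np.zeros((550,700,3),np.uint8); c[:500,:325]=a; c[:550,325:700]=b; cv2.imwrite('pics/crop.png',c)
for l in ['prism_sight','dome_weight','clinometer','aneroid']:
    for n in ['scene','side']:
        for d in finder.search_frame(n,l)[:1]:
            q=d['rect']; print(l,n,q,d['score'],hit(n,(q[0]+q[2])/2,(q[1]+q[3])/2,.02))
print('line side',hit('side',338,156),hit('side',269,276),'scene',hit('scene',141,286),hit('scene',250,163))
E
```

```text
prism_sight scene [302.3, 232.6, 327.4, 256.2] 0.73 [0.7848 0.0317 0.02  ]
prism_sight side [207.0, 170.6, 222.0, 184.7] 0.54 [0.785  0.0325 0.02  ]
dome_weight scene [170.8, 336.9, 198.1, 364.6] 0.57 [ 0.6594 -0.3611  0.02  ]
dome_weight side [290.3, 117.0, 307.4, 136.7] 0.69 [ 0.6442 -0.3482  0.02  ]
clinometer scene [273.6, 104.9, 279.0, 135.2] 0.68 [0.4541 0.4062 0.02  ]
clinometer side [235.6, 278.2, 254.0, 319.1] 0.72 [0.4912 0.3695 0.02  ]
aneroid side [181.9, 294.9, 211.8, 330.1] 0.95 [0.5794 0.4587 0.02  ]
line side [ 0.4637 -0.2862  0.    ] [0.4693 0.2696 0.    ] scene [ 0.4617 -0.2899  0.    ] [0.4729 0.2067 0.    ]
```

View pics/crop.png

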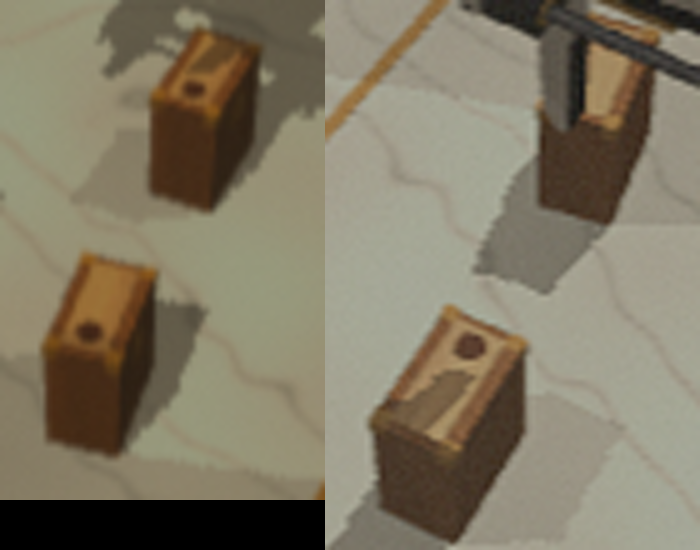

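The crop shows both brown cases, with no blue on either. Now I compute the top-face poses from the corners.

```bash
python3 - <<'E'
from h import *
S=lambda p:('side',p[0]/5+225,p[1]/5+140); C=lambda p:('scene',(p[0]-325)/5+225,p[1]/5+165)
for nm,f,L in [('Rside',S,[(203,30),(261,45),(212,117),(150,97)]),('Rscene',C,[(450,308),(526,343),(457,450),(372,420)]),('Lside',S,[(87,255),(155,270),(120,350),(45,342)]),('Lscene',C,[(655,35),(608,125),(540,105)]),('Rbase side',S,[(150,190),(212,210)]),('Lbase side',S,[(48,440),(120,455)])]:
    P=np.array([hit(*f(p),z=0.0 if 'base' in nm else .09)[:2] for p in L]); print(nm,P.tolist(),P.mean(0))
E
```

```text
Rside [[0.6733, -0.1165], [0.6331, -0.1213], [0.6314, -0.0441], [0.6745, -0.0419]] [ 0.653075 -0.08095 ]
Rscene [[0.6353, -0.0472], [0.6785, -0.0454], [0.6812, -0.114], [0.6374, -0.1213]] [ 0.6581   -0.081975]
Lside [[0.6447, 0.0981], [0.6036, 0.0897], [0.5932, 0.1538], [0.6337, 0.1688]] [0.6188 0.1276]
Lscene [[0.6362, 0.1665], [0.6454, 0.0966], [0.6069, 0.0898]] [0.6295     0.11763333]
Rbase side [[0.6751, -0.0471], [0.63, -0.0501]] [ 0.65255 -0.0486 ]
Lbase side [[0.6329, 0.1699], [0.5893, 0.1595]] [0.6111 0.1647]
```

```bash
python3 -m crank '[{"xyz":[0,0,0],"spin":8.5,"grip":0.3},{"xyz":[0,0,0],"spin":8.5,"grip":0.3},{"xyz":[0,0,0],"spin":8.5,"grip":0.3},{"xyz":[0,0,0],"spin":8.5,"grip":0.3},{"xyz":[0,0,0],"spin":8.5,"grip":0.3},{"xyz":[0,0,0],"spin":8.5,"grip":0.3},{"xyz":[0,0,0],"spin":8.5,"grip":0.3},{"xyz":[0,0,0],"spin":8.5,"grip":0.3},{"xyz":[0,0,0],"spin":8.5,"grip":0.3},{"xyz":[0,0,0],"spin":8.5,"grip":0.3}]'
python3 -m crank '[{"xyz":[0,0,0],"spin":5,"grip":0.3},{"xyz":[0,3,0],"spin":0,"grip":0.3},{"xyz":[0,3,0],"spin":0,"grip":0.3},{"xyz":[0,2.1,0],"spin":0,"grip":0.3},{"xyz":[0,0,0],"spin":0,"grip":0.3},{"xyz":[0,0,0],"spin":0,"grip":0.3}]'
python3 - <<'E'
from h import *
snap('wrist','w1.png'); print(finder.search_frame('wrist','case_a'))
for y in (-.119,-.043): print(proj('wrist',(.679,y,.09)),proj('wrist',(.632,y,.09)))
E
```

```text
time: 1.6
tool_pos: [0.725, 0.0001, 0.2437]
ee_rot: [-3.139, -0.128, -0.0]
force: [-0.4, -0.3, -0.5]
finger_gap: 0.033
grip_force: 0.0
time: 2.2
tool_pos: [0.725, -0.0808, 0.2436]
ee_rot: [-3.141, 0.001, -0.0]
force: [-0.3, 0.1, 0.3]
finger_gap: 0.0325
grip_force: 0.0
[{'rect': [64.8, 222.9, 140.8, 264.1], 'score': 0.86}, {'rect': [0.0, 127.5, 26.4, 170.1], 'score': 0.74}, {'rect': [227.0, 201.6, 286.9, 267.7], 'score': 0.69}]
(np.float64(294.98807032040685), np.float64(229.52012884090794)) (np.float64(292.9782202435582), np.float64(267.88001348363696))
(np.float64(223.9421287154554), np.float64(229.47539758128363)) (np.float64(225.63404198918354), np.float64(267.8726614499442))
```

View pics/w1.png

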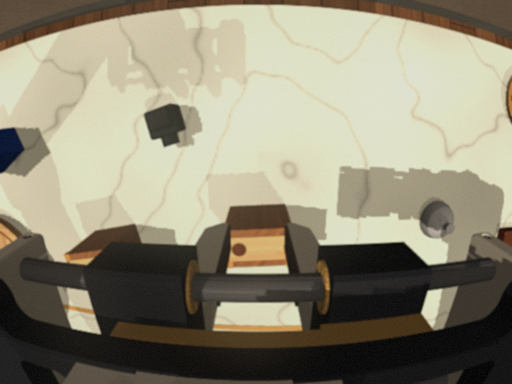

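The wrist view shows case R's top under the jaws, with its back edge at about (230..289, 231). The prediction was row 229, so I descend behind it.

```bash
python3 -m crank '[{"xyz":[0,0,4],"spin":0,"grip":0.3},{"xyz":[0,0,4],"spin":0,"grip":0.3},{"xyz":[0,0,4],"spin":0,"grip":0.3},{"xyz":[0,0,2.2],"spin":0,"grip":0.3},{"xyz":[0,0,0],"spin":0,"grip":0.3}]'
python3 -m crank '[{"xyz":[-1,0,0],"spin":0,"grip":0.3},{"xyz":[-1,0,0],"spin":0,"grip":0.3},{"xyz":[-0.5,0,0],"spin":0,"grip":0.3},{"xyz":[-0.5,0,0],"spin":0,"grip":0.3},{"xyz":[-0.5,0,0],"spin":0,"grip":0.3},{"xyz":[-0.5,0,0],"spin":0,"grip":0.3}]'
```

```text
time: 2.8
tool_pos: [0.7231, -0.0787, 0.0979]
ee_rot: [-3.14, -0.003, 0.009]
force: [-0.6, -0.2, 0.5]
finger_gap: 0.0327
grip_force: 0.0
time: 3.4
tool_pos: [0.6852, -0.081, 0.1023]
ee_rot: [3.141, 0.0, 0.003]
force: [0.5, 0.5, 0.5]
finger_gap: 0.0326
grip_force: 0.6
```

```bash
python3 -m crank '[{"xyz":[-0.5,0,0],"spin":0,"grip":0.3},{"xyz":[-0.5,0,0],"spin":0,"grip":0.3},{"xyz":[-0.5,0,0],"spin":0,"grip":0.3}]'
python3 -m crank '[{"xyz":[-0.5,0,0],"spin":0,"grip":0.3},{"xyz":[-0.5,0,0],"spin":0,"grip":0.3},{"xyz":[-0.5,0,0],"spin":0,"grip":0.3},{"xyz":[-0.5,0,0],"spin":0,"grip":0.3},{"xyz":[0,0,0],"spin":0,"grip":0.3},{"xyz":[0,0,0],"spin":0,"grip":0.3}]'
python3 - <<'E'
from h import *
a=snap('scene','s2.png'); b=snap('side','d2.png')
a=a[130:290,190:350];b=b[100:260,190:350]
cv2.imwrite('pics/c2.png',cv2.resize(np.hstack([a,b]),None,fx=2.5,fy=2.5)[:,:,::-1])
E
```

```text
time: 3.7
tool_pos: [0.6697, -0.0811, 0.1017]
ee_rot: [3.141, -0.0, 0.0]
force: [1.1, 0.6, 1.2]
finger_gap: 0.0325
grip_force: 0.4
time: 4.3
tool_pos: [0.65, -0.081, 0.1017]
ee_rot: [-3.142, 0.0, -0.0]
force: [0.2, 0.9, 0.2]
finger_gap: 0.0328
grip_force: 0.0
```

View pics/c2.png

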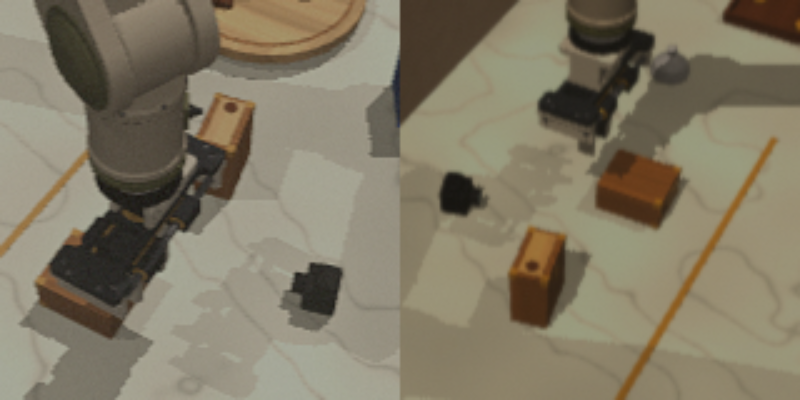

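The right case lies on its front at side-crop (637,190). Next is the left case.

```bash
python3 -m crank '[{"xyz":[0.5,0,2],"spin":0,"grip":0.3}]' >/dev/null 2>&1 & sleep 0; kill %1 2>/dev/null; wait; python3 -c "
from h import *; print(status.read_state()['time'],status.read_state()['tool_pos'])"
```

```text
4.4 [ 0.65024729 -0.08098675  0.10163161]
```

That command was a slip with a wrong z sign. It was killed before it acted: the clock moved only by the two camera calls and the pose is unchanged. Now the proper move.

```bash
python3 -m crank '[{"xyz":[0,0,-2.5],"spin":0,"grip":0.3},{"xyz":[0,0,-2.5],"spin":0,"grip":0.3},{"xyz":[1.5,0,-2],"spin":0,"grip":0.3},{"xyz":[1.5,-3.6,0],"spin":0,"grip":0.3},{"xyz":[0,-3.6,0],"spin":0,"grip":0.3},{"xyz":[0,-3.6,0],"spin":0,"grip":0.3},{"xyz":[0,-3.7,0],"spin":0,"grip":0.3},{"xyz":[0,-3.7,0],"spin":0,"grip":0.3},{"xyz":[0,-3.6,0],"spin":0,"grip":0.3},{"xyz":[0,0,0],"spin":0,"grip":0.3}]'
python3 -m crank '[{"xyz":[0,0,0],"spin":-4.5,"grip":0.3},{"xyz":[0,0,0],"spin":-4.5,"grip":0.3},{"xyz":[0,0,0],"spin":0,"grip":0.3},{"xyz":[0,0,0],"spin":0,"grip":0.3}]'
python3 - <<'E'
from h import *
a=snap('wrist','w3.png'); b=snap('side','d3.png')
cv2.imwrite('pics/c3.png',cv2.resize(np.hstack([a[160:310,150:350],b[160:310,150:350]]),None,fx=2,fy=2)[:,:,::-1])
c=np.radians(9);R=np.array([[np.cos(c),-np.sin(c)],[np.sin(c),np.cos(c)]])
for q in [(.023,-.038),(.023,.038),(-.023,.038),(-.023,-.038)]:
    p=np.append(R@q+(.621,.128),.09); print(np.round(p,3),np.round((np.array(proj('wrist',p))-(150,160))*2), np.round((np.array(proj('side',p))-(150,160))*2+(400,0)))
E
```

```text
time: 5.4
tool_pos: [0.6795, 0.1446, 0.1709]
ee_rot: [-3.138, -0.013, 0.001]
force: [-0.0, 0.5, -0.6]
finger_gap: 0.0323
grip_force: 0.0
time: 5.8
tool_pos: [0.6801, 0.1364, 0.1716]
ee_rot: [3.132, 0.242, 0.0]
force: [0.4, 0.0, 0.7]
finger_gap: 0.0324
grip_force: 0.0
[0.65  0.094 0.09 ] [305. 181.] [583.  59.]
[0.638 0.169 0.09 ] [123. 182.] [565.  96.]
[0.592 0.162 0.09 ] [130. 272.] [596. 104.]
[0.604 0.087 0.09 ] [299. 272.] [612.  67.]
```

View pics/c3.png

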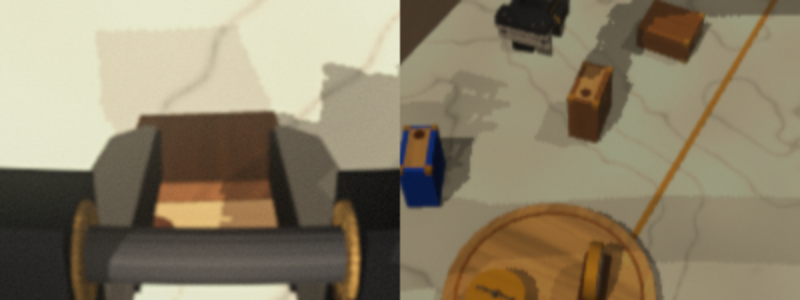

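The wrist view agrees with the prediction: the left case's back edge is at crop row ~182. I descend and pull.

```bash
python3 -m crank '[{"xyz":[0,0,2.5],"spin":0,"grip":0.3},{"xyz":[0,0,2.5],"spin":0,"grip":0.3},{"xyz":[0,0,2],"spin":0,"grip":0.3},{"xyz":[0,0,0],"spin":0,"grip":0.3},{"xyz":[-1,0,0],"spin":0,"grip":0.3},{"xyz":[-0.5,0,0],"spin":0,"grip":0.3},{"xyz":[-0.5,0,0],"spin":0,"grip":0.3},{"xyz":[-0.5,0,0],"spin":0,"grip":0.3},{"xyz":[-0.5,0,0],"spin":0,"grip":0.3},{"xyz":[-0.5,0,0],"spin":0,"grip":0.3}]'
python3 -m crank '[{"xyz":[-0.5,0,0],"spin":0,"grip":0.3},{"xyz":[-0.5,0,0],"spin":0,"grip":0.3},{"xyz":[-0.5,0,0],"spin":0,"grip":0.3},{"xyz":[-0.5,0,0],"spin":0,"grip":0.3},{"xyz":[-0.5,0,0],"spin":0,"grip":0.3},{"xyz":[-0.5,0,0],"spin":0,"grip":0.3},{"xyz":[0,0,0],"spin":0,"grip":0.3},{"xyz":[0,0,0],"spin":0,"grip":0.3}]'
python3 -m crank '[{"xyz":[0,0,-2.5],"spin":0,"grip":0.3},{"xyz":[0,0,-2.5],"spin":0,"grip":0.3},{"xyz":[2,0,-3],"spin":0,"grip":0.3},{"xyz":[4,3,-3],"spin":0,"grip":0.3},{"xyz":[4,3,-3],"spin":0,"grip":0.3},{"xyz":[4,3,0],"spin":0,"grip":0.3},{"xyz":[0,0,0],"spin":0,"grip":0.3},{"xyz":[0,0,0],"spin":0,"grip":0.3}]'
python3 - <<'E'
from h import *
w=snap('wrist','w4.png');b=snap('side','d4.png')
cv2.imwrite('pics/c4.png',np.vstack([np.hstack([cv2.resize(snap('scene','s4.png')[100:300,150:350],(400,400)),cv2.resize(b[100:300,170:370],(400,400))]),np.hstack([cv2.resize(w[160:310,56:456],(533,200)),np.zeros((200,267,3),np.uint8)])])[:,:,::-1])
E
```

```text
time: 6.9
tool_pos: [0.646, 0.1317, 0.1024]
ee_rot: [-3.132, -0.247, -0.004]
force: [2.3, 0.3, 2.0]
finger_gap: 0.0325
grip_force: 1.1
time: 7.7
tool_pos: [0.6157, 0.1269, 0.1016]
ee_rot: [3.132, 0.247, -0.0]
force: [0.8, -0.3, 0.7]
finger_gap: 0.0324
grip_force: 0.0
time: 8.5
tool_pos: [0.7558, 0.0654, 0.2323]
ee_rot: [3.132, 0.244, -0.001]
force: [-0.9, 0.8, 0.3]
finger_gap: 0.0327
grip_force: 0.0
```

View pics/c4.png

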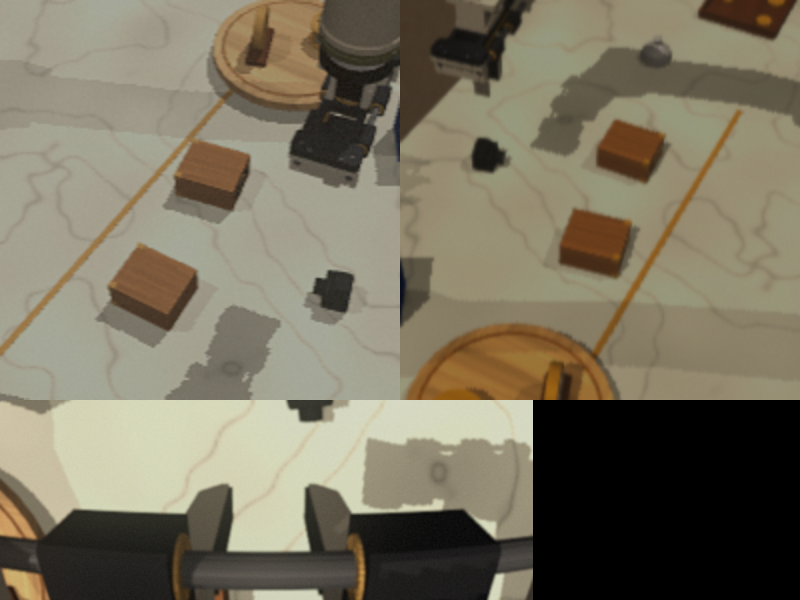

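Both cases now lie on their fronts. To find the stamp, I look at their far faces in the scene view.

```bash
python3 - <<'E'
from h import *
a=cv2.imread('pics/scene0.png')
s=snap('scene','s5.png')[:,:,::-1]; d=snap('side','d5.png')[:,:,::-1]
for l in ['stamp','case_a']:
  for n in ['scene','side']: print(l,n,[(x['rect'],x['score']) for x in finder.search_frame(n,l)[:5]])
A=cv2.resize(s[165:270,200:280],None,fx=5,fy=5,interpolation=2); B=cv2.resize(d[155:245,245:310],None,fx=5,fy=5,interpolation=2)
c=np.zeros((525,725,3),np.uint8); c[:525,:400]=A; c[:450,400:725]=B; cv2.imwrite('pics/c5.png',c)
E
```

```text
stamp scene [([239.5, 167.4, 274.7, 206.8], 0.87), ([348.1, 139.5, 368.4, 178.0], 0.85)]
stamp side [([252.0, 202.4, 287.4, 240.4], 0.68), ([146.7, 223.2, 176.5, 264.5], 0.67)]
case_a scene [([205.4, 220.4, 250.8, 260.8], 0.77), ([235.5, 172.8, 272.4, 205.6], 0.66), ([346.4, 144.2, 371.5, 181.8], 0.61)]
case_a side [([263.8, 157.6, 302.8, 191.5], 0.75), ([146.7, 224.0, 174.5, 263.5], 0.62), ([248.0, 205.9, 281.4, 238.2], 0.6)]
```

View pics/c5.png

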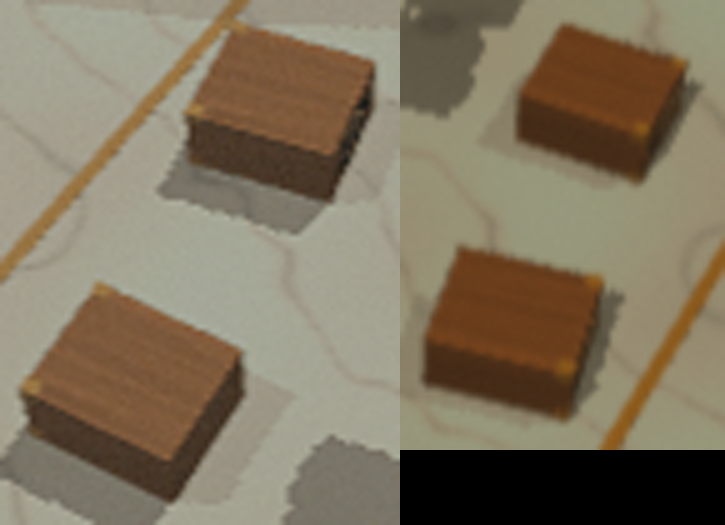

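```bash
python3 - <<'E'
from h import *
m=camera_model('wrist');print(np.round(m['pose'],3),m['vfov'],status.read_state()['tool_pos'])
for p in [(.632,-.081,.023),(.598,.125,.023)]: print(proj('wrist',p))
s=cv2.imread('pics/s5.png'[:]) 
s=get_image('scene')[:,:,::-1]
for nm,q in [('L',[(375,65),(335,155),(330,200),(368,110)]),('R',[(242,352),(175,460),(172,502),(242,392)])]:
    q=np.float32(q)/5+np.float32([200,165])
    w=cv2.warpPerspective(s,cv2.getPerspectiveTransform(q,np.float32([(0,0),(16,0),(16,10),(0,10)])),(16,10))
    print(nm);print(w.mean(2).astype(int))
# lying tops
for nm,cam,off,sc,L in [('L','scene',(0,0),(200,165),[(235,25),(375,65),(335,155),(190,110)]),('R','scene',(0,0),(200,165),[(100,285),(242,352),(170,460),(25,388)]),
 ('R','side',(400,0),(245,155),[(565,25),(685,62),(640,130),(518,92)]),('L','side',(400,0),(245,155),[(460,248),(602,280),(567,370),(425,343)])]:
    P=np.array([hit(cam,(x-off[0])/5+sc[0],(y-off[1])/5+sc[1],.046)[:2] for x,y in L]); print(nm,cam,P.tolist(),P.mean(0))
E
```

```text
[[ 0.156  0.954  0.254  0.826]
 [-0.988  0.151  0.04   0.079]
 [-0.    -0.257  0.966  0.374]
 [ 0.     0.     0.     1.   ]] 65.70646984690485 [0.75528859 0.06708691 0.23324837]
(np.float64(347.42948230985314), np.float64(278.12257416394186))
(np.float64(198.58703294698373), np.float64(280.48392915405725))
L
[[141 110  74  79  57  52  47  40  51  66  55  57  54  52  45  49]
 [129  96  83  69  49  43  33  41  66  56  54  52  49  45  43  50]
 [120 100  80  61  39  31  31  66  59  51  51  48  45  43  44  47]
 [117  92  72  49  28  32  65  55  47  53  46  48  42  44  47  45]
 [109  83  64  34  32  55  51  44  55  45  48  46  48  46  41  47]
 [ 99  77  51  32  47  51  44  55  43  46  50  48  44  39  45  48]
 [ 90  68  46  41  55  42  54  47  43  55  50  49  44  43  52  51]
 [ 84  62  48  54  54  51  63  42  62  53  56  42  54  51  67  67]
 [ 77  61  52  63  58  71  61  61  72  56  61  52  67  77  78  92]
 [ 74  66  68  75  73  82  65  86  70  76  64  85  79  97  98  96]]
R
[[130  88  54  57  55  55  55  53  54  55  53  54  53  50  54  54]
 [130  75  50  55  55  53  53  53  51  52  53  56 
[... 259 characters left out ...]
  52  52  50  53  52  50]
 [105  66  51  54  54  52  53  54  53  52  51  49  47  56  51  50]
 [103  64  51  51  50  51  53  54  56  54  49  48  48  49  54  52]
 [104  60  57  53  55  49  58  57  61  60  63  56  55  51  58  57]
 [ 98  68  69  71  71  73  72  74  76  77  78  82  76  83  67  71]]
L scene [[0.5042, 0.1425], [0.5909, 0.1579], [0.6048, 0.0886], [0.517, 0.0742]] [0.554225 0.1158  ]
R scene [[0.5422, -0.0518], [0.6297, -0.0484], [0.6328, -0.1207], [0.5457, -0.1243]] [ 0.5876 -0.0863]
R side [[0.6259, -0.1186], [0.5408, -0.1239], [0.542, -0.0522], [0.6259, -0.0461]] [ 0.58365 -0.0852 ]
L side [[0.5985, 0.0909], [0.5122, 0.0732], [0.5023, 0.1442], [0.5835, 0.1652]] [0.549125 0.118375]
```

L's far face shows a dark mark (values ~30 against ~50), while R's is uniform, so L appears to be the stamped one. I go behind L and confirm with the wrist camera on the way.

```bash
python3 -m crank '[{"xyz":[0,0,0],"spin":-2.5,"grip":0.3},{"xyz":[-2.4,-3,0],"spin":0,"grip":0.3},{"xyz":[-2.4,-3,-0],"spin":0,"grip":0.3},{"xyz":[-2.4,-3,2],"spin":0,"grip":0.3},{"xyz":[-2.4,0,2],"spin":0,"grip":0.3},{"xyz":[0,0,2],"spin":0,"grip":0.3},{"xyz":[0,0,0],"spin":0,"grip":0.3},{"xyz":[0,0,0],"spin":0,"grip":0.3}]'
python3 - <<'E'
from h import *
w=snap('wrist','w6.png'); cv2.imwrite('pics/c6.png',cv2.resize(w[150:310,150:350],None,fx=3,fy=3)[:,:,::-1])
n=np.array([.981,.196]);t=np.array([-.196,.981])
for s in(-.038,.038):
  for z in (0,.046): print(np.round((np.array(proj('wrist',np.append(np.array([.5945,.126])+t*s,z)))-(150,150))*3))
E
```

```text
time: 9.8
tool_pos: [0.6441, 0.1355, 0.1735]
ee_rot: [3.126, 0.314, 0.0]
force: [0.1, -0.1, -0.4]
finger_gap: 0.0331
grip_force: 0.0
[421. 231.]
[435. 281.]
[221. 231.]
[206. 281.]
```

View pics/c6.png

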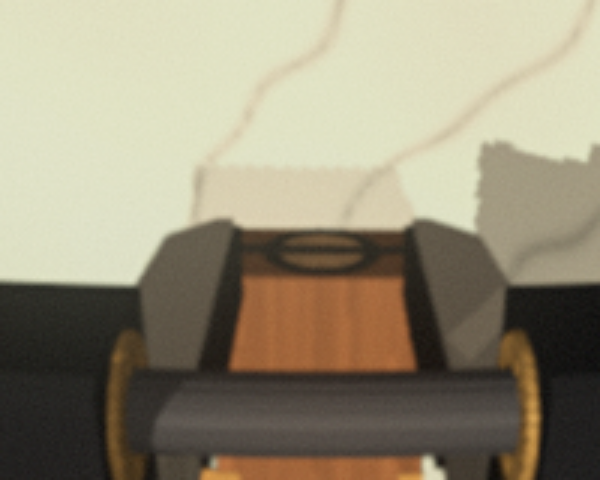

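The stamp is clear on L's underside at crop (322,252), on the predicted spot. I descend and push.

```bash
python3 -m crank '[{"xyz":[0,0,4],"spin":0,"grip":0.3},{"xyz":[0,0,4],"spin":0,"grip":0.3},{"xyz":[0,0,3],"spin":0,"grip":0.3},{"xyz":[0,0,1.4],"spin":0,"grip":0.3},{"xyz":[0,0,0.8],"spin":0,"grip":0.3},{"xyz":[0,0,0],"spin":0,"grip":0.3},{"xyz":[-1.5,0,0],"spin":0,"grip":0.3},{"xyz":[-1,0,0],"spin":0,"grip":0.3},{"xyz":[-0.5,0,0],"spin":0,"grip":0.3},{"xyz":[-0.5,0,0],"spin":0,"grip":0.3}]'
python3 -m crank '[{"xyz":[-0.6,0,0],"spin":0,"grip":0.3},{"xyz":[-0.7,0,0],"spin":0,"grip":0.3},{"xyz":[-0.7,0,0],"spin":0,"grip":0.3},{"xyz":[-0.7,0,0],"spin":0,"grip":0.3},{"xyz":[-0.7,0,0],"spin":0,"grip":0.3},{"xyz":[-0.7,0,0],"spin":0,"grip":0.3},{"xyz":[-0.7,0,0],"spin":0,"grip":0.3},{"xyz":[-0.7,0,0],"spin":0,"grip":0.3},{"xyz":[-0.7,0,0],"spin":0,"grip":0.3},{"xyz":[-0.7,0,0],"spin":0,"grip":0.3}]'
python3 - <<'E'
from h import *
snap('side','d7.png');print(finder.search_frame('side','case_a')[:4])
E
```

```text
time: 10.85
tool_pos: [0.6096, 0.1287, 0.0421]
ee_rot: [-3.125, -0.315, -0.003]
force: [0.7, -1.1, 0.3]
finger_gap: 0.0326
grip_force: 0.0
time: 11.85
tool_pos: [0.5429, 0.1149, 0.0416]
ee_rot: [-3.126, -0.315, -0.006]
force: [5.8, 1.5, 4.3]
finger_gap: 0.0323
grip_force: 2.7
[{'rect': [146.4, 222.6, 170.4, 265.1], 'score': 0.96}, {'rect': [269.3, 211.6, 307.1, 242.7], 'score': 0.92}, {'rect': [286.1, 163.0, 304.2, 193.5], 'score': 0.54}]
```

```bash
python3 -m crank '[{"xyz":[-0.7,0,0],"spin":0,"grip":0.3},{"xyz":[-0.7,0,0],"spin":0,"grip":0.3},{"xyz":[-0.7,0,0],"spin":0,"grip":0.3},{"xyz":[-0.7,0,0],"spin":0,"grip":0.3},{"xyz":[-0.7,0,0],"spin":0,"grip":0.3},{"xyz":[-0.7,0,0],"spin":0,"grip":0.3},{"xyz":[-0.7,0,0],"spin":0,"grip":0.3},{"xyz":[-0.7,0,0],"spin":0,"grip":0.3},{"xyz":[-0.7,0,0],"spin":0,"grip":0.3},{"xyz":[-0.7,0,0],"spin":0,"grip":0.3}]'
python3 -m crank '[{"xyz":[-0.6,0,0],"spin":0,"grip":0.3},{"xyz":[-0.6,0,0],"spin":0,"grip":0.3},{"xyz":[-0.5,0,0],"spin":0,"grip":0.3},{"xyz":[-0.3,0,0],"spin":0,"grip":0.3},{"xyz":[0,0,0],"spin":0,"grip":0.3},{"xyz":[0,0,0],"spin":0,"grip":0.3}]'
python3 -m crank '[{"xyz":[0.5,0,0],"spin":0,"grip":0.3},{"xyz":[1.5,0,0],"spin":0,"grip":0.3},{"xyz":[2,0,-1],"spin":0,"grip":0.3},{"xyz":[2,0,-3],"spin":0,"grip":0.3},{"xyz":[3,0,-4],"spin":0,"grip":0.3},{"xyz":[4,0,-4],"spin":0,"grip":0.3},{"xyz":[4,0,-4],"spin":0,"grip":0.3},{"xyz":[4,0,0],"spin":0,"grip":0.3},{"xyz":[0,0,0],"spin":0,"grip":0.3},{"xyz":[0,0,0],"spin":0,"grip":0.3}]'
python3 - <<'E'
from h import *
a=snap('scene','s8.png');b=snap('side','d8.png')
print(finder.search_frame('side','case_a')[:4])
cv2.imwrite('pics/c8.png',np.hstack([cv2.resize(a[130:260,160:260],None,fx=4,fy=4,interpolation=2),cv2.resize(b[160:290,250:350],None,fx=4,fy=4,interpolation=2)])[:,:,::-1])
E
```

```text
time: 12.95
tool_pos: [0.4744, 0.1011, 0.0414]
ee_rot: [-3.126, -0.315, -0.005]
force: [5.0, 0.8, 3.1]
finger_gap: 0.0328
grip_force: 2.7
time: 13.55
tool_pos: [0.4543, 0.097, 0.0412]
ee_rot: [3.126, 0.315, 0.002]
force: [5.0, 0.8, 4.8]
finger_gap: 0.0323
grip_force: 2.5
time: 14.55
tool_pos: [0.6489, 0.1367, 0.1905]
ee_rot: [3.125, 0.315, -0.006]
force: [-0.4, 0.3, -0.6]
finger_gap: 0.0322
grip_force: 0.0
[{'rect': [297.2, 218.6, 334.0, 249.1], 'score': 0.96}, {'rect': [266.9, 159.6, 302.3, 190.3], 'score': 0.76}, {'rect': [147.1, 223.7, 173.4, 269.5], 'score': 0.72}]
```

View pics/c8.png

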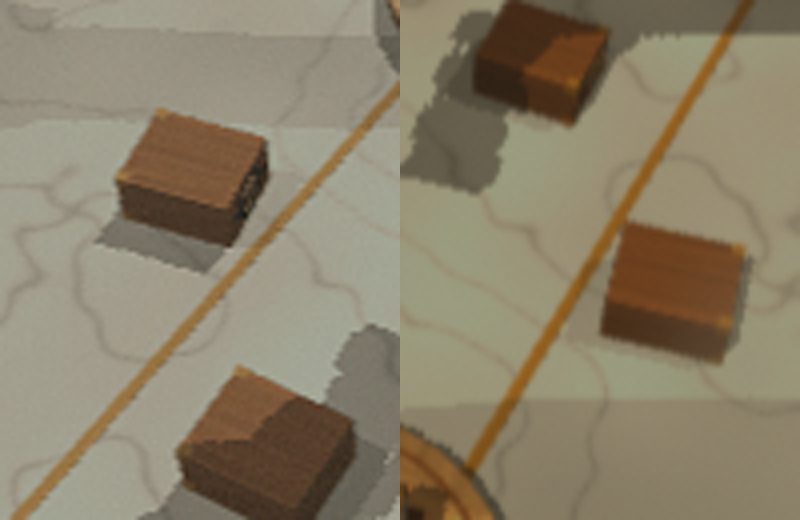

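The scene view shows the case's nearest far-side bottom corner at crop (232,247). It is clear of the strip, which runs through about (250,250). I check the numbers, then hand in.

```bash
python3 - <<'E'
from h import *
c=lambda x,y:hit('scene',160+x/4,130+y/4)
A=c(232,247);l1=c(22,515);l2=c(395,95);d=(l2-l1)/np.linalg.norm(l2-l1)
m=np.cross(d,A-l1)[2]; print(A,l1,l2,m)
if abs(m)>.004 and A[0]<np.interp(A[1],[l1[1],l2[1]],[l1[0],l2[0]])-.004: print(r.job_done())
E
```

```text
[0.453  0.0586 0.    ] [ 0.4646 -0.198   0.    ] [ 0.4755  0.2556 -0.    ] 0.017760966267837554
the job is handed in; nothing more can be done
None
```

I tipped both walnut cases onto their fronts and pushed the stamped one (the left one) wholly across the brass line. Its nearest corner measured about 18 mm past the line's middle. The other case lies where it fell, and the job is handed in; the interface did not report a verdict.

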